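# Shift the gated selector of a display-bonding fixture

### The job

Set the display fixture's selector: push the lever's knob out of the near right slot and through the H-shaped gate into the left-hand slot marked by the round stud, fully home to the end of that slot, and then leave it there. Only push the knob with the outside of the fingers, never take it between the fingers, do not run the lever into either of the other two slots on the way, and leave the panel, tools and containers around it where they are.

Things in the scene. Friction and masses are not known exactly. Their poses are not given: they have to be found in the camera images.
- selector: Fixture fixed to the bench, sizes in mm: steel plate 200 (its x) x 370 (its y) x 12 with a white selector box and, right of it (-y), a low nest for a display panel. Origin: on the bench under the centre of the selector box; x away from the robot's side, y left, z up; turned up to 0.35 rad. Box 170 (x) x 130 (y), metal top 106 above the bench.
- gate (a point): Centre of the H-shaped gate cut in the box's top, 106 mm above the bench. Two lanes along selector x, 20 mm left and right of here, 17 wide, reaching 33 each way, joined at x = 0 by a cross passage 22 wide along y: so far left, near left, far right and near right slots. The tongues between the lanes end round, radius 11.5. Square dark tiles, 22 x 4 high, mark both right-hand slots.
- round_stud: Round dark-steel stud, 30 mm diameter, 14 high, tapering upwards, fixed on the box top 66 mm beyond (+x) or before (-x) the gate's centre and 28 to its left: it marks the far left or the near left slot. Origin: centre of its underside, 106 mm above the bench.
- bar_mark: Straight dark-steel bar, 44 mm long (along selector y) x 10 wide x 8 high, fixed in the same way at the other left-hand slot. Origin: centre of its underside.
- knob (a point): Centre of the lever's round black knob, 32 mm diameter, 55 long (25 above this point, 30 below, the lowest 10 tapered), on an 11 mm rod that tilts both ways about a pivot 20 mm above the bench, under the gate's centre. This point is 165 mm from the pivot: 185 above the bench upright, up to 13 lower leaning. Travel: 46 mm each way along the lanes, about 40 to each side.
- lever_fore (a joint): Lever lean along selector x (rad): 0 at the cross passage, +0.285 at the far end of a lane, -0.285 at the near end. Knob offset along x = 165 mm x sin(value). Stays where left; about 2 N at the knob moves it.
- lever_side (a joint): Lever lean along selector y (rad), positive to the left: about +0.23 in the left lane, -0.23 in the right lane, stops at 0.27 either way. The lever can change lanes only near lever_fore = 0 (within about 0.06; farther off it catches on the round end of a tongue). Stays where left; about 2 N.
- panel: Display panel, 120 x 150 x 6, lying face up on the black nest pad between four brass pins, to the right of the selector box; top face 28 above the bench; sizes in mm. Loose, not part of the job.
- suction_lifter: Black rubber suction lifter, standing, 52 across the foot, 80 tall, left of the selector box; origin under its foot; sizes in mm. Loose, not part of the job.
- screwdriver: Screwdriver, 170 long, lying on the bench between the fixture and the robot; sizes in mm. Loose, not part of the job.
- cleaner: White plastic bottle, 52 diameter, 130 tall, standing left of the selector box, towards its far end; origin under its foot; sizes in mm. Loose, not part of the job.
- screw_jar: Small clear jar with steel cap, 44 diameter, 45 tall, left of the selector box; origin under its foot; sizes in mm. Loose, not part of the job.
- roller: Hand roller, about 170 long, lying on the bench to the right of the fixture, up to 35 high; sizes in mm. Loose, not part of the job.
- parts_tray: Grey divided tray, 110 x 150 x 30, on the bench left of the fixture; sizes in mm. Loose, not part of the job.

How it is judged:
On the way, in this order (a step that is already met when the one before it is completed fails the run):
1. the lever is out of the near right slot, at the cross passage (value of joint lever_fore above -0.12 rad and value of joint lever_side below -0.05 rad).
2. the lever has crossed into the left lane (value of joint lever_side above 0.14 rad).
At the end, for the whole second after the job is handed in: the lever stands in the left-hand slot whose end carries the round stud, leaning at least 0.25 rad of the full 0.285 rad towards it (within about 6 mm of the knob's full travel), in the left lane (lever_side over 0.12 rad), at rest (((x of round_stud in the frame of selector above 0 m and value of joint lever_fore above 0.25 rad and value of joint lever_side above 0.12 rad) or (x of round_stud in the frame of selector below 0 m and value of joint lever_fore below -0.25 rad and value of joint lever_side above 0.12 rad)) and velocity of joint lever_fore between -0.05 and 0.05 rad/s); the robot touches nothing.
It fails at once if the lever is run into the far right slot (lever_fore over 0.17 rad in the right lane) (value of joint lever_fore above 0.17 rad and value of joint lever_side below -0.12 rad).
It fails at once if the lever is run into the slot marked by the bar (over 0.17 rad towards it in the left lane) ((x of bar_mark in the frame of selector above 0 m and value of joint lever_fore above 0.17 rad and value of joint lever_side above 0.12 rad) or (x of bar_mark in the frame of selector below 0 m and value of joint lever_fore below -0.17 rad and value of joint lever_side above 0.12 rad)).
It fails at once if the knob is taken between the fingers (the grasp point within 14 mm of the knob's axis) (horizontal distance between the grasp point and knob below 0.014 m and z of the grasp point in the frame of knob below 0.035 m).
It fails at once if a panel, tool or container is moved by more than 15 mm (distance of any of panel, suction_lifter, screwdriver, cleaner, screw_jar, roller, parts_tray from where it was at the start of the episode above 0.015 m).
It also fails if it takes over 48 s, if anything falls off the work surface, if the arm or the gripper's body presses on something with over 40 N, if the wrist force passes 120 N, or if a joint passes its speed limit or range.

### The arm

A 6-joint arm with a two-finger parallel gripper is mounted at the origin on the work surface. World frame = base frame: x ahead of the robot, y to its left, z up, the work surface at z = 0. Lengths are in m, angles in rad, forces in N, time in s.
With the tool pointing down it reaches from about 0.425 to 0.95 m from the base axis. Payload 3.5 kg.
Tool frame: the origin (TCP) lies between the finger pads; the fingertips stand 14 mm ahead of it and the grasp point (between the pads) lies 5 mm behind it; z points along the fingers, y is the direction in which the jaws open and shut (so a half turn about z gives the same grasp; the last joint's range is limited). The gripper opens to 85 mm and grips with 20 to 120 N. Pads are 22 mm wide; open, the fingers measure 114 mm over their backs; the gripper's body (76 mm by 85 mm) begins 54 mm behind the grasp point. The pads swing forward as they close: fully open they stand 13 mm farther back than shut.
Start: joints at [-1.461, 0.286, 1.577, -0, 1.279, -0.15], TCP at [0.173, -0.652, 0.245] pointing down, gripper open.
Joint ranges: [-2.77, 2.77], [-0.9, 2.22], [0.21, 2.48], [-1.53, 4.67], [0.24, 2.81], [-2.84, 2.84]. Speed limits (rad/s): [2.79, 2.79, 3.14, 3.14, 3.14, 3.14].

### API

Orientations are given as a unit quaternion [x, y, z, w].
In Python, from plant import ctrl gives the robot as it stands. The module is installed in compiled form; this text tells all that it offers.
- The arm moves only by the tool servo_tool, never from a script. Its argument "increments" is text: rows parted by semicolons, each of 7 numbers parted by spaces: the turn, a rotation vector about the tool's x, y, z in rad, then the shift along the tool's x, y, z in cm, then the finger opening in cm, from 0 to 8.54. In form: ax ay az dx dy dz claw; .... A call has 1 to 10 rows; each row is the pose to reach, as a shift and turn from the pose commanded when the call began, along the tool's axes at that moment; what a row does not reach only later rows make up. A row lasts 1/12 s, in which the tool goes at most 41.7 mm and 7.16 degrees, less where a joint would pass 70% of its speed; a pose out of reach is approached as far as the arm can. A call with a gripper value outside its range is refused whole. The fingers move at their own pace and stop on an object; "grip_force" is the grip in N (left out, the last holds). Time passes only in rows, so rows that repeat a pose let the fingers close. It gives the time, the measured TCP pose, the force and the opening at its end, in the units of the state.
- ctrl.get_state(): the state, without advancing time (a new reading comes with each control period).
- ctrl.read_camera(name): name is "side" or "top" or "wrist"; returns (picture, depth): 400x640x3 uint8, red, green, blue; 400x640 float32, m along the optical axis (not along the pixel's ray), 0 where there is no reading.
- ctrl.camera_info(name): a dict with "camera_matrix" (3x3 intrinsics, pixels), "world_to_cam" (4x4, takes a point from world to camera coordinates). Camera axes: x right, y down, z forward; pixel columns grow to the right and rows downward; lengths in m; the calibration is good to about 2 mm. A picture is of the moment at which its call begins: read the wrist's pose just before it. camera_info takes no time and is no camera call; for the wrist camera it gives the pose at the moment of the call.
- ctrl.sign_off(): hands the job in, once; it reports no verdict.
The state is a dict: "time": time; "qpos": joint angles; "dq": joint speeds; "joint_efforts": joint torques, N m; "eef_pos": TCP position; "tcp_rot": TCP orientation; "contact_force": force on the tool from outside, world axes, zero at the start; "wrist_torque": the same for the moment, N m; "opening": opening from 0.0 (shut) to 1.0 (fully open).
Only numpy, scipy, OpenCV 4.12 (cv2) and the standard library are available. Lean on these libraries where they do the work, as an engineer would, in place of code of your own. Each camera call takes 0.05 s, during which the arm holds its last target.

## Working session

There is one attempt and no reset: what is moved stays moved. The work goes in short steps, Python scripts to look and compute and a tool call to move; the robot and the scene stay as the last step left them, time stands still between calls to the robot, and variables do not carry over. Pictures are saved under pics/ and viewed, and the job is handed in when it is done.

Besides the shell and the picture viewer there is one more tool, called after "Call:" as name(argument=value, ...) on one line, values as JSON. servo_tool: Moves the arm, as the interface text tells. Its arguments: {"type":"object","properties":{"increments":{"type":"string"},"grip_force":{"type":"number"}},"required":["increments"]}

```bash
mkdir -p pics
python3 - <<'E'
from plant import ctrl
import cv2,numpy as np
s=ctrl.get_state();print(s)
for n in("side","top"):
    p,d=ctrl.read_camera(n);cv2.imwrite(f"pics/{n}0.png",p[:,:,::-1]);np.save(f"{n}0.npy",d);np.save(f"{n}0p.npy",p)
    i=ctrl.camera_info(n);print(n,i);np.savez(f"{n}i.npz",**{k:np.array(v) for k,v in i.items()})
E
```

```text
{'time': 0.0, 'qpos': array([-1.46100395e+00,  2.87139247e-01,  1.57823335e+00,  3.49961426e-06,
        1.27859723e+00, -1.50031737e-01]), 'dq': array([ 6.45942011e-04,  2.14839384e-04, -3.47210030e-04,  4.10032569e-04,
        1.83496595e-05, -4.29110816e-04]), 'joint_efforts': array([ 8.55677772e-04, -4.05981946e+01, -2.92626929e+01, -7.26425264e-05,
        5.89000396e-03, -7.41210783e-06]), 'eef_pos': array([ 0.17335158, -0.65169084,  0.24393425]), 'tcp_rot': array([ 9.91572656e-01,  1.29546347e-01,  2.55870162e-05, -1.18830975e-03]), 'contact_force': array([-0.18298864, -0.13804742,  0.22993527]), 'wrist_torque': array([-0.00109011,  0.05811522,  0.06121754]), 'opening': 1.0003623653704696}
side {'camera_matrix': array([[402.57852838,   0.        , 326.8908322 ],
       [  0.        , 402.57852838, 202.28334407],
       [  0.        ,   0.        ,   1.        ]]), 'world_to_cam': array([[-0.98488323, -0.17271635, -0.01319452,  0.55533144],
       [-0.08509903,  0.54879215, -0.8316161 ,  0.13935069],
       [ 0.15087474, -0.8179219 , -0.55519417,  0.94381776],
       [ 0.        ,  0.        ,  0.        ,  1.        ]])}
top {'camera_matrix': array([[449.61089103,   0.        , 316.74889293],
       [  0.        , 449.61089103, 204.64278875],
       [  0.        ,   0.        ,   1.        ]]), 'world_to_cam': array([[ 0.02059326, -0.9997669 , -0.00648638,  0.02206857],
       [-0.97150566, -0.01847807, -0.23629496,  0.58154613],
       [ 0.23612002,  0.01116764, -0.97165972,  1.10310573],
       [ 0.        ,  0.        ,  0.        ,  1.        ]])}
```

View pics/side0.png

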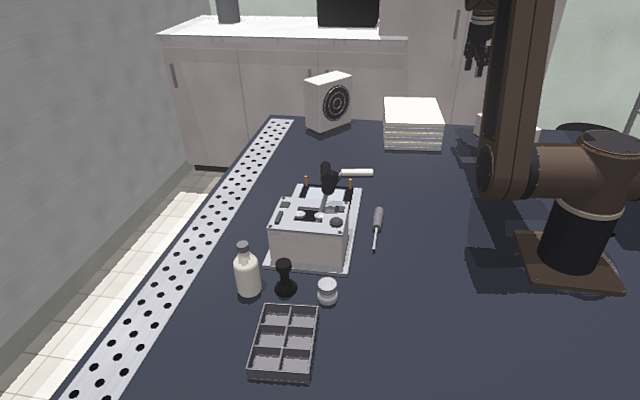

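View pics/top0.png

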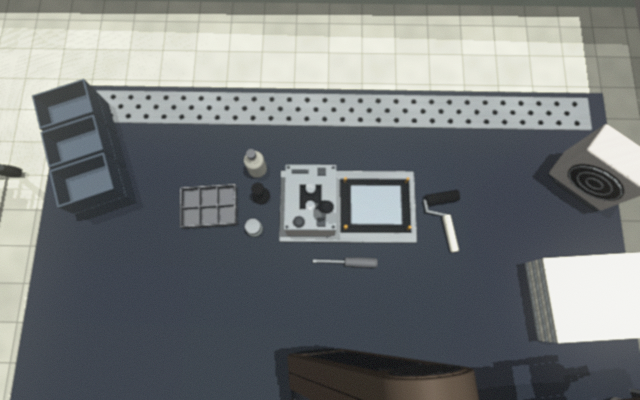

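The round stud is at the near left of the box (top picture about 298,222) and the bar is at the far left (about 295,171). The knob is at about (326,207). I'll zoom in to measure these.

Run:
```python
import cv2,numpy as np
p=np.load("top0p.npy")[:,:,::-1]
cv2.imwrite("pics/topz.png",cv2.resize(p[155:250,270:425],None,fx=5,fy=5,interpolation=cv2.INTER_CUBIC))
p=np.load("side0p.npy")[:,:,::-1]
cv2.imwrite("pics/sidez.png",cv2.resize(p[155:275,255:385],None,fx=4.8,fy=4.8,interpolation=cv2.INTER_CUBIC))
```

```text
(no output)
```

View pics/topz.png

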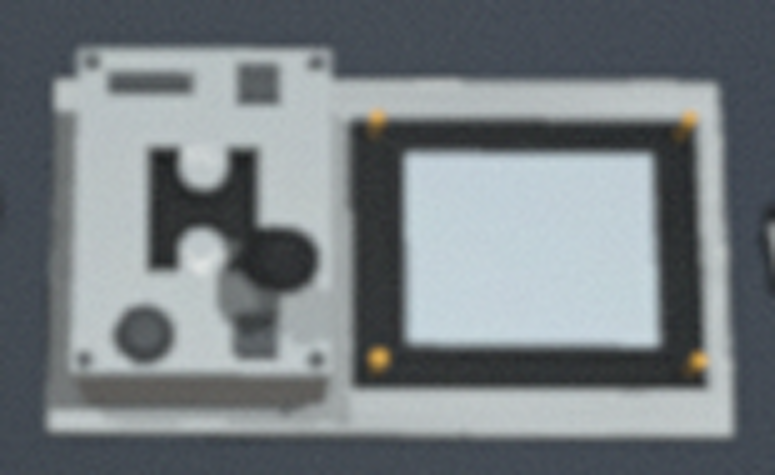

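View pics/sidez.png

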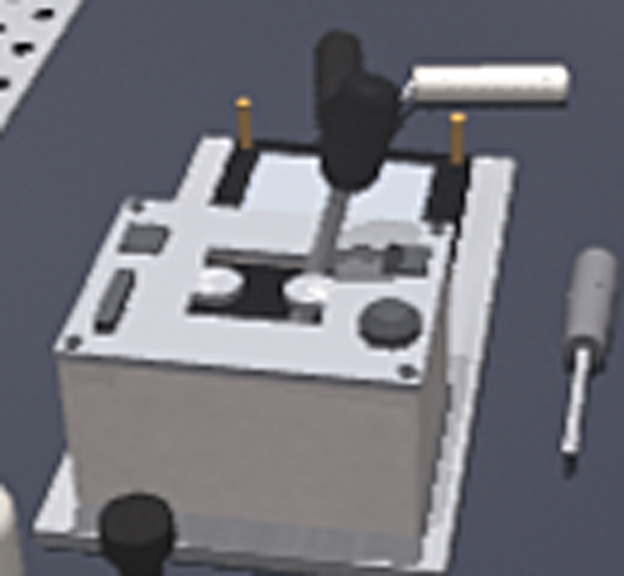

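```bash
cat > h.py <<'E'
import numpy as np
def load(n):
    z=np.load(n+"i.npz");return z["camera_matrix"],z["world_to_cam"]
def ray(n,u,v,z):
    K,T=load(n);R=T[:3,:3];c=-R.T@T[:3,3];d=R.T@np.linalg.inv(K)@[u,v,1]
    return c+d*(z-c[2])/d[2]
def proj(n,P):
    K,T=load(n);q=K@(T[:3,:3]@P+T[:3,3]);return q[:2]/q[2]
E
python3 - <<'E'
from h import *
from scipy.optimize import least_squares
t=lambda x,y:((x+.5)/5-.5+270,(y+.5)/5-.5+155)
s=lambda x,y:((x+.5)/4.8-.5+255,(y+.5)/4.8-.5+155)
obs=[("top",t(78,48),(85,65,106)),("top",t(332,50),(85,-65,106)),("top",t(328,374),(-85,-65,106)),("top",t(70,372),(-85,65,106)),
("top",t(144,333),(-66,28,116)),("top",t(150,83),(66,28,114)),
("top",t(150,148),(33,28.5,106)),("top",t(257,149),(33,-28.5,106)),("top",t(150,269),(-33,28.5,106)),
("side",s(58,352),(85,65,106)),("side",s(418,383),(-85,65,106)),("side",s(135,203),(85,-65,106)),("side",s(390,322),(-66,28,116)),("side",s(115,300),(66,28,114))]
def W(p,L):
    L=np.array(L)/1e3;c,q=np.cos(p[2]),np.sin(p[2]);return np.array([p[0]+c*L[0]-q*L[1],p[1]+q*L[0]+c*L[1],L[2]])
for sel in(("top",),("side",),("top","side")):
    f=lambda p:np.concatenate([proj(n,W(p,L))-uv for n,uv,L in obs if n in sel])
    r=least_squares(f,[.6,0,0]);print(sel,r.x,np.round(r.fun,1))
p=r.x
for n in("top","side"):
  for sy in(.23,-.23):
    pos=(165*np.sin(-.285),165*np.sin(sy),172);print(n,sy,W(p,pos),proj(n,W(p,pos)))
print(ray("top",*t(282,260),.197))
print("screwdriver",ray("top",360,262,.02),"roller",ray("top",445,220,.02))
E
```

```text
('top',) [0.5932811  0.05025714 0.00955103] [ 0.3  0.2 -0.2  0.2  0.6  0.3  0.   0.2  0.  -0.2 -0.1 -0.6 -0.4 -0.4
  0.5 -0.4 -0.9  0.6]
('side',) [ 0.59326347  0.05132878 -0.00577761] [-0.4  0.1  0.5  1.4 -0.7 -0.4  0.3 -0.6  0.3 -0.9]
('top', 'side') [0.59340087 0.05047505 0.00464003] [ 0.4  0.  -0.1  0.3  0.3  0.4 -0.2  0.  -0.2 -0.3 -0.  -0.7 -0.4 -0.5
  0.5 -0.3 -1.1  0.5 -0.2  0.1  0.8  0.9 -1.  -0.4  0.5 -1.   0.4 -0.9]
top 0.23 [0.54683585 0.08787569 0.172     ] [293.28268233 208.02747936]
top -0.23 [0.54718493 0.01264391 0.172     ] [325.01258728 208.47345494]
side 0.23 [0.54683585 0.08787569 0.172     ] [326.56976553 201.34738351]
side -0.23 [0.54718493 0.01264391 0.172     ] [332.12343914 183.34117441]
[0.54582239 0.01062052 0.197     ]
screwdriver [ 0.43951518 -0.08316906  0.02      ] roller [ 0.55707615 -0.31230447  0.02      ]
```

Call:
servo_tool(increments="0 0 0.05 3.4 -1.7 -1 0;0 0 0.1 6.7 -3.4 -2 0;0 0 0.15 10 -5.1 -3 0;0 0 0.2 13.4 -6.8 -4 0;0 0 0.26 16.8 -8.5 -5 0;0 0 0.26 20 -10.2 -6 0;0 0 0.26 23.4 -11.9 -6 0;0 0 0.26 26.8 -13.6 -6 0;0 0 0.26 30 -15.3 -6 0;0 0 0.26 32 -16.3 -6 0", grip_force=40)

```text
time: 0.93
eef_pos: [0.4428, -0.4097, 0.3049]
tcp_rot: [1.0, 0.001, 0.0, -0.001]
contact_force: [1.0, -0.3, -0.3]
opening: -0.001
```

Call:
servo_tool(increments="0 0 0 0.5 -4.1 0 0;0 0 0 1 -8.2 0 0;0 0 0 1.5 -12.3 0 0;0 0 0 2 -16.4 0 0;0 0 0 2.5 -20.5 0 0;0 0 0 3 -24.6 0 0;0 0 0 3.5 -28.7 0 0;0 0 0 4 -32.8 0 0;0 0 0 4.2 -36.9 0 0;0 0 0 4.2 -40 0 0")

```text
time: 1.77
eef_pos: [0.4824, -0.0097, 0.3049]
tcp_rot: [1.0, 0.001, -0.0, -0.0]
contact_force: [0.3, 0.6, 0.3]
opening: 0.002
```

Call:
servo_tool(increments="0 0 0 0.2 -2.3 1 0;0 0 0 0.2 -2.3 3.5 0;0 0 0 0.2 -2.3 6 0;0 0 0 0.2 -2.3 8.5 0;0 0 0 0.2 -2.3 9 0;0 0 0 0.2 -2.3 9 0")

```text
time: 2.27
eef_pos: [0.4833, 0.0107, 0.2128]
tcp_rot: [1.0, -0.0, -0.003, -0.001]
contact_force: [-0.3, 1.3, 0.6]
opening: -0.001
```

```bash
cat > snap.py <<'E'
import sys,cv2,numpy as np
from plant import ctrl
k=sys.argv[1]
s=ctrl.get_state();print(s['time'],s['eef_pos'],s['contact_force'])
a,_=ctrl.read_camera("side");b,_=ctrl.read_camera("top")
f=lambda p,r,c:cv2.resize(p[r:r+110,c:c+110,::-1],(396,396),interpolation=cv2.INTER_CUBIC)
cv2.imwrite(f"pics/{k}.png",np.hstack([f(a,130,270),f(b,150,260)]))
E
python3 snap.py a1
```

```text
2.2667 [0.48326384 0.01074401 0.21283861] [-0.34131741  1.27869679  0.63762333]
```

View pics/a1.png

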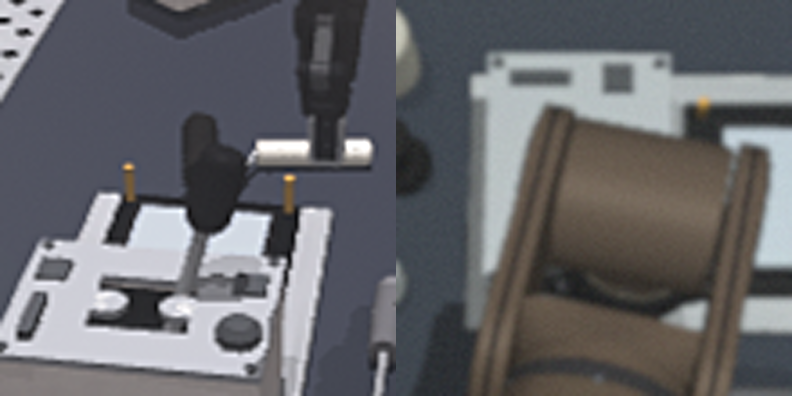

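Call:
servo_tool(increments="0 0 0 0.2 -0.2 1.5 0;0 0 0 0.2 -0.2 3 0;0 0 0 1 -0.2 3 0;0 0 0 2 -0.2 3 0;0 0 0 3 -0.2 3 0;0 0 0 4 -0.2 3 0;0 0 0 5 -0.2 3 0;0 0 0 6 -0.2 3 0;0 0 0 6.8 -0.2 3 0;0 0 0 6.8 -0.2 3 0")

```text
time: 3.2
eef_pos: [0.5547, 0.0123, 0.1855]
tcp_rot: [1.0, -0.0, 0.001, -0.0]
contact_force: [-0.4, 0.1, 1.0]
opening: 0.003
```

```bash
python3 snap.py a2
```

```text
3.2 [0.55469672 0.0122956  0.18552466] [-0.42815139  0.05401185  0.97398167]
```

View pics/a2.png

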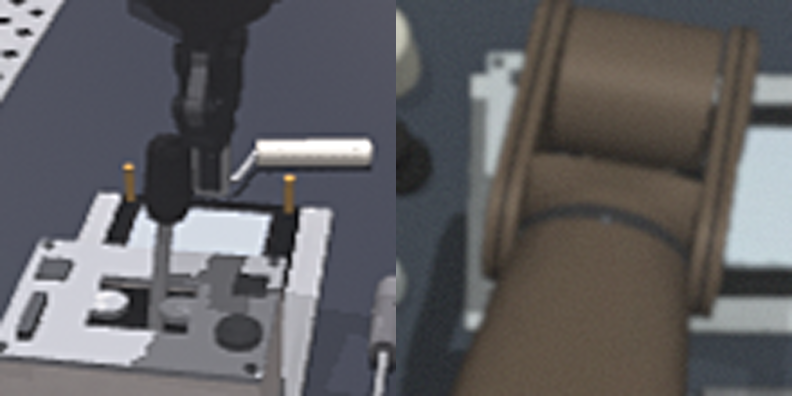

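Run:
```python
from h import *
for sy in(-.23,0,.23):
  for f in(-.285,-.1,-.06,-.03,0,.03,.06):
    P=np.array([.5934+.165*np.sin(f),.0505+.165*np.sin(sy),.02+.165*np.cos(f)*np.cos(sy)])
    print(sy,f,np.round(P,4),np.round((proj("side",P)-[270,130])*3.6))
```

```text
-0.23 -0.285 [0.547  0.0129 0.1742] [224. 189.]
-0.23 -0.1 [0.5769 0.0129 0.1799] [177. 178.]
-0.23 -0.06 [0.5835 0.0129 0.1804] [167. 176.]
-0.23 -0.03 [0.5885 0.0129 0.1806] [159. 176.]
-0.23 0 [0.5934 0.0129 0.1807] [152. 175.]
-0.23 0.03 [0.5983 0.0129 0.1806] [144. 174.]
-0.23 0.06 [0.6033 0.0129 0.1804] [137. 174.]
0 -0.285 [0.547  0.0505 0.1783] [214. 215.]
0 -0.1 [0.5769 0.0505 0.1842] [166. 203.]
0 -0.06 [0.5835 0.0505 0.1847] [155. 201.]
0 -0.03 [0.5885 0.0505 0.1849] [147. 200.]
0 0 [0.5934 0.0505 0.185 ] [139. 199.]
0 0.03 [0.5983 0.0505 0.1849] [131. 199.]
0 0.06 [0.6033 0.0505 0.1847] [123. 199.]
0.23 -0.285 [0.547  0.0881 0.1742] [203. 254.]
0.23 -0.1 [0.5769 0.0881 0.1799] [153. 242.]
0.23 -0.06 [0.5835 0.0881 0.1804] [143. 240.]
0.23 -0.03 [0.5885 0.0881 0.1806] [134. 239.]
0.23 0 [0.5934 0.0881 0.1807] [126. 238.]
0.23 0.03 [0.5983 0.0881 0.1806] [118. 238.]
0.23 0.06 [0.6033 0.0881 0.1804] [110. 237.]
```

Call:
servo_tool(increments="0 0 0 0.6 0 0 0;0 0 0 1.15 0 0 0;0 0 0 1.15 0 0 0;0 0 0 0 0 0 0;0 0 0 -1.5 0 0 0;0 0 0 -2.5 0 0 0;0 0 0 -2.5 0 0 0")

```text
time: 3.88
eef_pos: [0.5265, 0.0126, 0.185]
tcp_rot: [1.0, -0.0, -0.0, -0.0]
contact_force: [0.6, 0.1, 0.5]
opening: -0.001
```

```bash
python3 snap.py a3
```

```text
3.8833 [0.52651891 0.01261553 0.18501369] [0.5773185  0.07534025 0.543438  ]
```

View pics/a3.png

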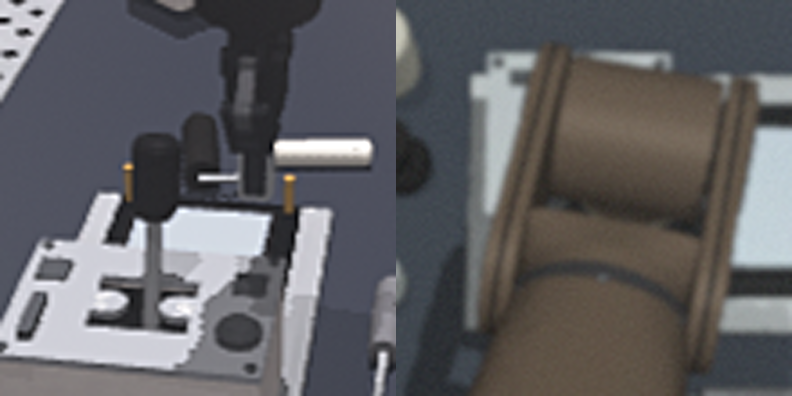

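Call:
servo_tool(increments="0 0 0 0 2 0 0;0 0 0 0 4 0 0;0 0 0 0 5.8 0 0;0 0 0 1 5.8 0 0;0 0 0 3 5.8 0 0;0 0 0 5 5.8 0 0;0 0 0 6.6 5.8 0 0;0 0 0 6.6 5.8 0 0;0 0 0 6.6 5.2 0 0;0 0 0 6.6 4.5 0 0")

```text
time: 4.82
eef_pos: [0.5936, -0.032, 0.1849]
tcp_rot: [1.0, -0.0, -0.0, -0.0]
contact_force: [-0.6, -0.0, 0.0]
opening: 0.001
```

```bash
python3 snap.py a4
```

```text
4.8167 [ 0.5936317  -0.03204165  0.18492573] [-0.55006463 -0.01432726  0.03060355]
```

View pics/a4.png

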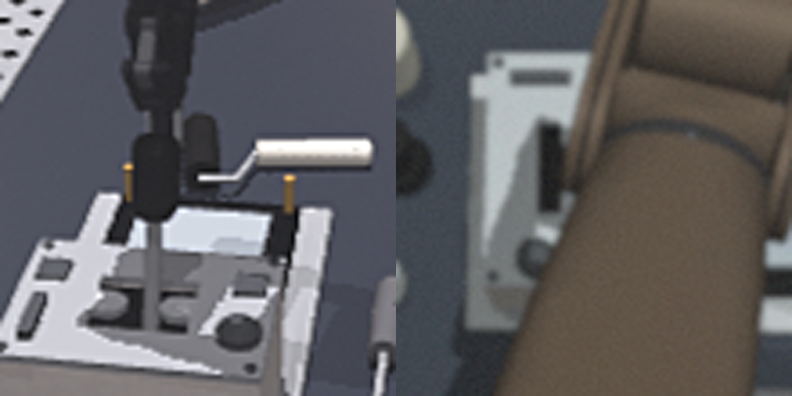

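Call:
servo_tool(increments="0 0 0 0 -0.6 0 0;0 0 0 0 -1.2 0 0;0 0 0 0 -1.8 0 0;0 0 0 0 -2.5 0 0;0 0 0 0 -3.2 0 0;0 0 0 0 -3.9 0 0;0 0 0 0 -4.6 0 0;0 0 0 0 -5.2 0 0;0 0 0 0 -5.2 0 0")

```text
time: 5.67
eef_pos: [0.5938, 0.0208, 0.1852]
tcp_rot: [1.0, 0.0, -0.0, -0.0]
contact_force: [0.7, -1.2, -0.2]
opening: 0.001
```

```bash
python3 snap.py a5
```

```text
5.6667 [0.59378444 0.02077259 0.18521127] [ 0.72164949 -1.16930866 -0.18350909]
```

View pics/a5.png

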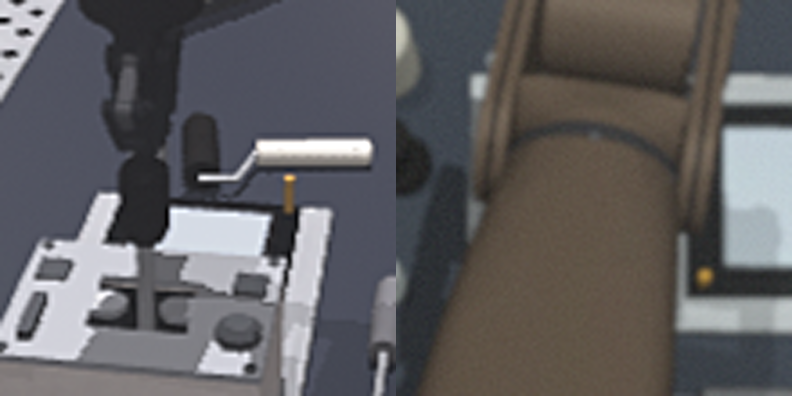

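The lever is moving across, and the knob is now at about (143,198), close to upright. I'll keep pushing it left.

Call:
servo_tool(increments="0 0 0 0 -0.6 0 0;0 0 0 0 -1.2 0 0;0 0 0 0 -1.8 0 0;0 0 0 0 -2.4 0 0;0 0 0 0 -3 0 0;0 0 0 0 -3.4 0 0;0 0 0 0 -3.7 0 0;0 0 0 0 -3.7 0 0")

```text
time: 6.43
eef_pos: [0.5937, 0.0572, 0.185]
tcp_rot: [1.0, 0.0, -0.0, -0.0]
contact_force: [-0.7, 0.0, 0.5]
opening: -0.004
```

```bash
python3 snap.py a6
```

```text
6.4333 [0.59366869 0.0572226  0.18495553] [-7.04709511e-01  6.47000188e-04  4.58356610e-01]
```

View pics/a6.png

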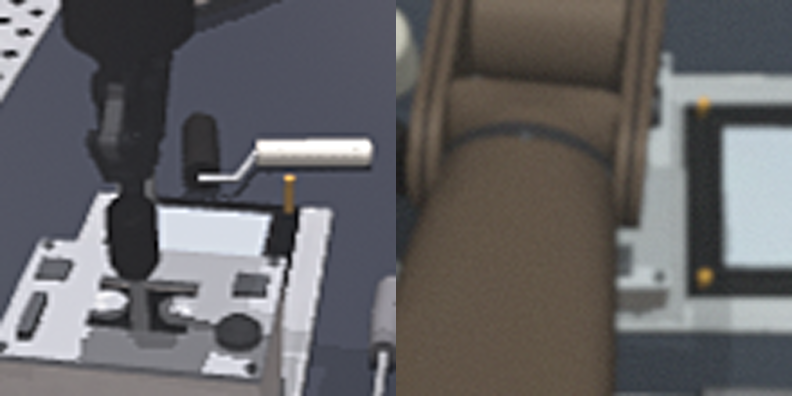

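Call:
servo_tool(increments="0 0 0 0 2 0 0;0 0 0 0 4.2 0 0;0 0 0 1.5 4.2 0 0;0 0 0 3.5 4.2 0 0;0 0 0 5.4 4.2 0 0;0 0 0 5.4 2.5 0 0;0 0 0 5.4 0 0 0;0 0 0 5.4 -2 0 0;0 0 0 5.4 -3.1 0 0;0 0 0 5.4 -3.1 0 0")

```text
time: 7.37
eef_pos: [0.6478, 0.0894, 0.1853]
tcp_rot: [1.0, 0.001, 0.0, -0.0]
contact_force: [0.2, 0.1, -0.1]
opening: -0.003
```

```bash
python3 snap.py a7
```

```text
7.3667 [0.64780604 0.08936937 0.18533236] [ 0.15324211  0.05479586 -0.07055044]
```

View pics/a7.png

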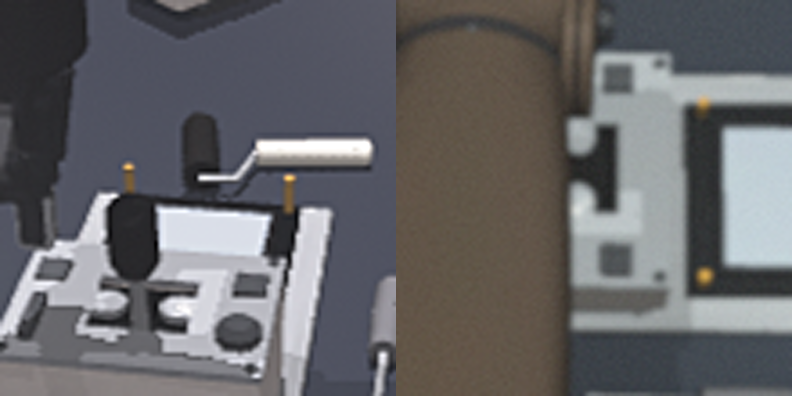

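Call:
servo_tool(increments="0 0 0 -1 0 0 0;0 0 0 -2 0 0 0;0 0 0 -3 0 0 0;0 0 0 -4 0 0 0;0 0 0 -5 0 0 0;0 0 0 -6 0 0 0;0 0 0 -6.6 0 0 0;0 0 0 -7 0 0 0;0 0 0 -7 0 0 0")

```text
time: 8.22
eef_pos: [0.5771, 0.0874, 0.1854]
tcp_rot: [1.0, -0.0, -0.0, -0.0]
contact_force: [0.1, -0.8, 0.6]
opening: 0.003
```

```bash
python3 snap.py a8
```

```text
8.2167 [0.57705947 0.08736911 0.18540869] [ 0.1241445  -0.82535774  0.59625877]
```

View pics/a8.png

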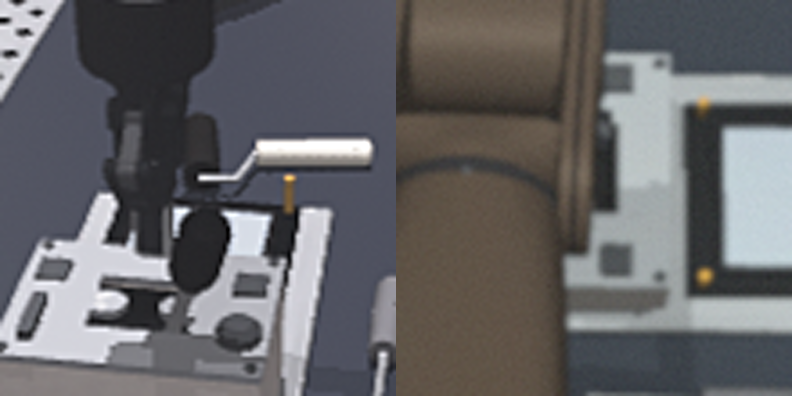

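Call:
servo_tool(increments="0 0 0 -0.2 0 0 0;0 0 0 -0.4 0 0 0;0 0 0 -0.5 0 0 0;0 0 0 -0.5 0 0 0")

```text
time: 8.65
eef_pos: [0.5736, 0.0874, 0.1855]
tcp_rot: [1.0, -0.0, 0.001, -0.0]
contact_force: [3.6, -0.4, -1.4]
opening: 0.002
```

Call:
servo_tool(increments="0 0 0 -0.15 0 0 0;0 0 0 -0.3 0 0 0;0 0 0 -0.3 0 0 0")

```text
time: 8.9
eef_pos: [0.5714, 0.0873, 0.1859]
tcp_rot: [1.0, -0.0, 0.003, 0.0]
contact_force: [7.5, -0.6, -1.7]
opening: -0.004
```

Call:
servo_tool(increments="0 0 0 -0.15 0 0 0;0 0 0 -0.3 0 0 0;0 0 0 -0.3 0 0 0")

```text
time: 9.15
eef_pos: [0.5697, 0.0873, 0.1864]
tcp_rot: [1.0, -0.0, 0.005, -0.0]
contact_force: [9.5, -0.5, -3.4]
opening: -0.002
```

Force keeps rising while the lever gives only slightly, so it is at the end stop. I'll back off in +x and then go up.

Call:
servo_tool(increments="0 0 0 1 0 0 0;0 0 0 2.5 0 0 0;0 0 0 4.5 0 0 0;0 0 0 6 0 0 0;0 0 0 6 0 -3 0;0 0 0 6 0 -6 0;0 0 0 6 0 -9 0;0 0 0 6 0 -12 0;0 0 0 6 0 -12 0;0 0 0 6 0 -12 0")

```text
time: 9.98
eef_pos: [0.6273, 0.0874, 0.308]
tcp_rot: [1.0, -0.0, 0.001, 0.0]
contact_force: [0.4, 0.2, -0.1]
opening: 0.0
```

```bash
python3 snap.py a9
```

```text
9.9833 [0.62732987 0.08744063 0.30797743] [ 0.39601587  0.17306585 -0.06673814]
```

View pics/a9.png

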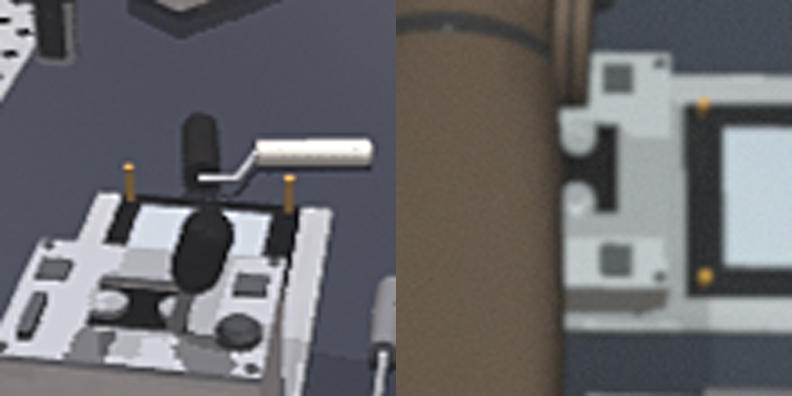

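The knob looks to be home at about (203,250). I'll move the arm aside for a clear check from both cameras.

Call:
servo_tool(increments="0 0 0 0 3.5 -1 0;0 0 0 0 7.5 -1 0;0 0 0 0 11.5 -1 0;0 0 0 0 15.5 -1 0;0 0 0 0 19.5 -1 0;0 0 0 0 23.5 -1 0;0 0 0 0 27.5 -1 0;0 0 0 0 31.5 -1 0;0 0 0 0 34 -1 0;0 0 0 0 34 -1 0")

```text
time: 10.92
eef_pos: [0.625, -0.2575, 0.3115]
tcp_rot: [1.0, -0.003, -0.003, -0.001]
contact_force: [-0.7, 0.2, 0.4]
opening: -0.003
```

Run:
```python
from plant import ctrl
from h import *
import cv2
out=[]
for n,(r,c) in (("side",(170,280)),("top",(160,272))):
    p,_=ctrl.read_camera(n); im=cv2.resize(p[r:r+72,c:c+72,::-1],(396,396),interpolation=cv2.INTER_CUBIC).copy()
    for f,col in((-.285,(0,0,255)),(-.25,(0,255,0))):
        a=np.array([np.sin(f),np.sin(.23),0]);a[2]=np.sqrt(1-a[:2]@a[:2])
        for L in(.135,.190):
            C=np.array([.5934,.0505,.02])+L*a
            e1=np.cross(a,[1,0,0]);e1/=np.linalg.norm(e1);e2=np.cross(a,e1)
            q=np.array([(proj(n,C+.016*(np.cos(t)*e1+np.sin(t)*e2))-[c,r]+.5)*5.5 for t in np.linspace(0,6.3,40)])
            if L>.14: cv2.polylines(im,[q.astype(int)],True,col,1)
            elif n=="side": cv2.circle(im,tuple(((proj(n,C)-[c,r]+.5)*5.5).astype(int)),2,col,-1)
    out.append(im)
cv2.imwrite("pics/b1.png",np.hstack(out))
```

```text
(no output)
```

View pics/b1.png

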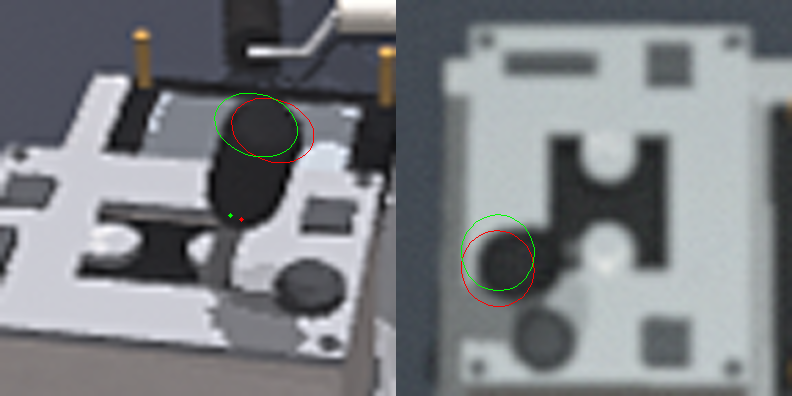

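The check is close but not clear-cut, so I'll fit the lean angles properly by silhouette. I'll fit the initial picture as well, for a reference.

```bash
cat > fit.py <<'E'
from plant import ctrl
from h import *
import cv2
from scipy.optimize import minimize
def pts(f,s):
    # joint chain approx: sin offsets
    a=np.array([np.sin(f),np.sin(s)*np.cos(f),np.cos(f)*np.cos(s)])
    e1=np.cross(a,[1,0,0]);e1/=np.linalg.norm(e1);e2=np.cross(a,e1);t=np.linspace(0,2*np.pi,48)
    ring=np.outer(np.cos(t),e1)+np.outer(np.sin(t),e2)
    return np.vstack([np.array([.5934,.0505,.02])+L*a+r*ring for L,r in((.190,.014),(.187,.016),(.145,.016),(.135,.010))])
S=8
def sil(n,f,s,off,box):
    q=np.array([proj(n,P) for P in pts(f,s)])-box+off
    h=cv2.convexHull(((q+.5)*S*16).astype(np.int32).reshape(-1,1,2))
    m=np.zeros((60*S,60*S),np.uint8);cv2.fillPoly(m,[h],255,shift=4)
    return cv2.resize(m,(60,60),interpolation=cv2.INTER_AREA)/255.
def fit(ims,x0,names):
    def cost(x,nn=names):
        c=0
        for n in nn:
            box=np.round(proj(n,pts(*x0[:2]).mean(0))-30)
            b=box.astype(int);g=ims[n].max(2)[b[1]:b[1]+60,b[0]:b[0]+60].astype(float)
            d=(g<58).astype(float)
            m=sil(n,x[0],x[1],0,box);w=cv2.dilate(sil(n,x0[0],x0[1],0,box),np.ones((11,11)))>0
            c+=((m-d)**2*w).sum()
        return c
    best=min(((cost((f,s)),f,s) for f in np.arange(-.34,-.18,.01) for s in np.sign(x0[1])*np.arange(.13,.29,.01)))
    return best
i0={n:np.load(n+"0p.npy") for n in("side","top")}
i1={n:ctrl.read_camera(n)[0] for n in("side","top")}
for k,v in i1.items(): np.save(k+"1p.npy",v)
for nm in(["side"],["top"],["side","top"]):
    print(nm,"init",fit(i0,(-.28,-.23),nm),"now",fit(i1,(-.28,.22),nm))
E
python3 fit.py
```

```text
['side'] init (np.float64(120.54033064206074), np.float64(-0.22999999999999993), np.float64(-0.28000000000000014)) now (np.float64(113.72430603613995), np.float64(-0.26999999999999996), np.float64(0.19000000000000006))
['top'] init (np.float64(83.97207227989234), np.float64(-0.24999999999999994), np.float64(-0.21000000000000008)) now (np.float64(94.80019992310649), np.float64(-0.26999999999999996), np.float64(0.20000000000000007))
['side', 'top'] init (np.float64(217.64153787004997), np.float64(-0.23999999999999994), np.float64(-0.21000000000000008)) now (np.float64(209.5274125336409), np.float64(-0.26999999999999996), np.float64(0.19000000000000006))
```

Run:
```python
from plant import ctrl
import cv2,numpy as np
i=ctrl.camera_info("wrist");p,d=ctrl.read_camera("wrist");cv2.imwrite("pics/w1.png",p[:,:,::-1]);print(i)
```

```text
{'camera_matrix': array([[286.12969129,   0.        , 320.11209977],
       [  0.        , 286.12969129, 198.04688259],
       [  0.        ,   0.        ,   1.        ]]), 'world_to_cam': array([[ 0.00106609, -0.99999518, -0.0029148 , -0.2499998 ],
       [-0.95568438, -0.00187694,  0.29438725,  0.53962065],
       [-0.2943913 ,  0.00247178, -0.95568177,  0.62827966],
       [ 0.        ,  0.        ,  0.        ,  1.        ]])}
```

View pics/w1.png

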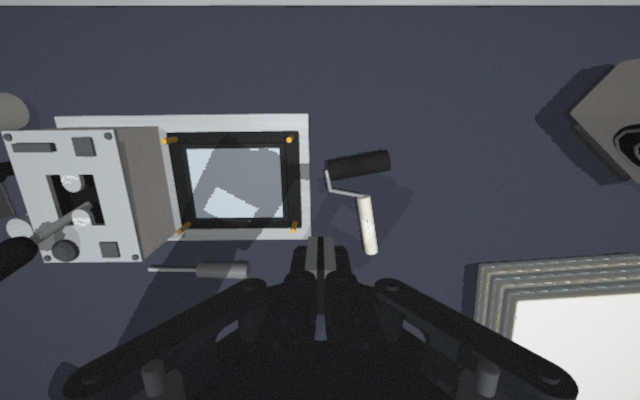

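Call:
servo_tool(increments="0 0 0 0 -3 -2 0;0 0 0 0 -6 -4 0;0 0 0 0 -9 -6 0;0 0 0 0 -12 -6 0;0 0 0 0 -15 -6 0;0 0 0 0 -18 -6 0;0 0 0 0 -20 -6 0;0 0 0 0 -20 -6 0;0 0 0 0 -20 -6 0")

```text
time: 11.92
eef_pos: [0.6266, -0.0503, 0.3755]
tcp_rot: [1.0, 0.002, 0.0, 0.0]
contact_force: [0.1, 0.2, -0.1]
opening: 0.002
```

Run:
```python
from plant import ctrl
import cv2,numpy as np
i=ctrl.camera_info("wrist");p,d=ctrl.read_camera("wrist");cv2.imwrite("pics/w2.png",p[:,:,::-1]);np.save("w2.npy",p);np.savez("wristi.npz",**i)
cv2.imwrite("pics/w2z.png",cv2.resize(p[100:280,100:320,::-1],None,fx=3.3,fy=3.3,interpolation=cv2.INTER_CUBIC))
```

```text
(no output)
```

View pics/w2z.png

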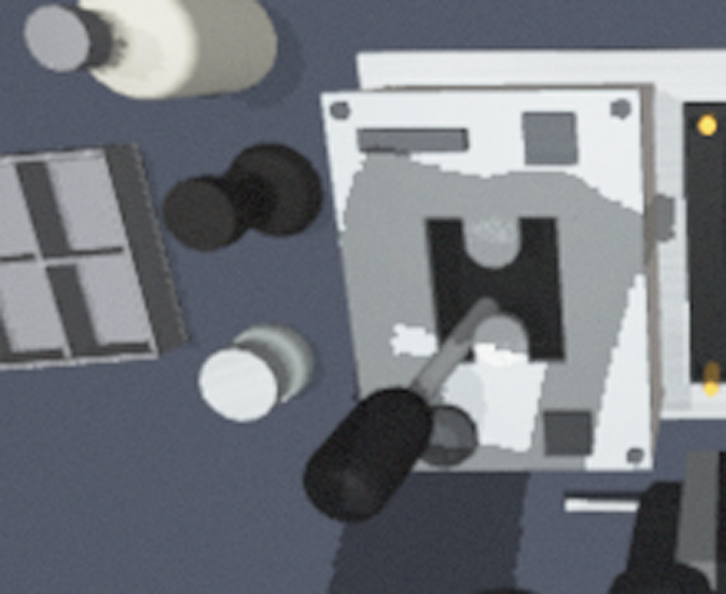

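Run:
```python
from h import *
from scipy.optimize import least_squares
t=lambda x,y:np.array([(x+.5)/3.3-.5+100,(y+.5)/3.3-.5+100])
obs=[(t(427,218),(33,28.5,106)),(t(556,218),(33,-28.5,106)),(t(564,360),(-33,-28.5,106)),(t(322,94),(85,65,106)),(t(653,86),(85,-65,106)),(t(652,468),(-85,-65,106)),(t(412,139),(66,28,114)),(t(550,137),(66,-28,110))]
def W(p,L):
    L=np.atleast_2d(L)/1e3;c,q=np.cos(p[2]),np.sin(p[2]);return np.c_[p[0]+c*L[:,0]-q*L[:,1],p[1]+q*L[:,0]+c*L[:,1],L[:,2]]
r=least_squares(lambda p:np.concatenate([proj("wrist",W(p,L)[0])-uv for uv,L in obs]),[.593,.05,0])
print(r.x,np.round(r.fun,1));p=r.x
def pts(f,s):
    a=np.array([np.sin(f),np.sin(s)*np.cos(f),np.cos(f)*np.cos(s)])
    e1=np.cross(a,[1,0,0]);e1/=np.linalg.norm(e1);e2=np.cross(a,e1);th=np.linspace(0,2*np.pi,90)
    ring=np.outer(np.cos(th),e1)+np.outer(np.sin(th),e2)
    return np.vstack([np.array([0,0,20])+L*a+R*ring for L,R in((190,14),(187,16),(145,16),(135,10))])
lo,hi=t(304,388),t(434,521)
def g(x):
    q=np.array([proj("wrist",P) for P in W(p,pts(*x))]);return np.r_[q.min(0)-lo,q.max(0)-hi]
k=least_squares(g,[-.27,.2]);print(k.x,k.fun)
for f in(-.24,-.26,-.285):print(f,np.round(g([f,k.x[1]]),1))
```

```text
[0.59453423 0.05051289 0.00608806] [-0.5 -0.6  1.1 -0.7  1.1  0.8  0.6 -1.2 -3.3  1.1  0.1  0.3  0.3  0.
  0.7  0.3]
[-0.27107714  0.21649249] [-0.99310034 -1.37668411  1.14486693  1.25318796]
-0.24 [-2.3 -4.1  0.4 -2.2]
-0.26 [-1.5 -2.4  0.9  0. ]
-0.285 [-0.4 -0.2  1.5  2.7]
```

Run:
```python
from plant import ctrl
s=ctrl.get_state();print(s['time'],s['contact_force']);print(ctrl.sign_off())
```

```text
11.9667 [ 0.40339151 -0.45489863 -0.23619103]
the job is handed in; nothing more can be done
None
```

The selector lever is in the near left slot, the one marked by the round stud, and I handed the job in at about 12 s of the 48 s allowed. No verdict was reported.

With the fingers shut and only their outsides touching the knob, I made three pushes:
- **Out of the near right slot:** away from the robot to the cross passage.
- **Across the passage:** left into the left lane.
- **Home:** back towards the robot until the force rose to 9.5 N at the end stop, against about 2 N to move the lever. I then backed the arm off and clear; it last read under 1 N, so it was touching nothing.

**Last checks on the lever:**
- **Towards the stud:** all three cameras put the lean at about -0.27 rad. The limit is -0.25 and full travel is -0.285, so this passes with a modest margin, since the calibration is good to about 2 mm (roughly 0.012 rad).
- **To the left:** the cameras disagreed slightly, from 0.19 to 0.22 rad, all above the required 0.12.
- **Weak point:** the outline fit was rough. On the starting picture the two cameras disagreed with each other, so I relied on the cameras agreeing at the end and on the force felt at the stop.

The panel, tools and containers I could see in the pictures looked unmoved. I judged that by eye and did not measure it.

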